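# Open the battery compartment of a sensor-tap control box

## Robot

A 7-joint arm with a two-finger parallel gripper is mounted at the origin on the work surface. World frame = base frame: x ahead of the robot, y to its left, z up, the work surface at z = 0. Lengths are in m, angles in rad, forces in N, time in s.
With the tool pointing down it reaches from about 0.4 to 0.85 m from the base axis. Payload 10.4 kg.
Tool frame: the origin (TCP) lies midway between the tips of the shut fingers; the grasp point (between the pads) lies 19 mm behind it (manip.pinch_z is the distance from the TCP to the grasp point, in m); y points along the fingers, x is the direction in which the jaws open and shut, and the axes are right-handed (so a half turn about y gives the same grasp; the last joint's range is limited). The gripper opens to 85 mm and grips with 20 to 120 N. Pads are 22 mm wide; open, the fingers measure 114 mm over their backs; the gripper's body (76 mm by 85 mm) begins 54 mm behind the grasp point. The pads swing forward as they close: fully open they stand 13 mm farther back than shut.
Start: joints at [-1.333, 0.332, -0.065, 1.46, 0.022, 1.35, -0.088], TCP at [0.161, 0.604, 0.231] pointing down, gripper open.
Joint ranges: [-2.6, 2.6], [-0.5, 2.12], [-1.47, 1.34], [0.16, 2.42], [-1.27, 4.41], [0.06, 2.06], [-2.6, 2.6]. Speed limits (rad/s): [2.22, 2.22, 2.79, 2.79, 3.14, 3.14, 3.14].

## Interface

Orientations are given as a unit quaternion [x, y, z, w].
In Python, from workcell import manip gives the robot as it stands.
- The arm moves only by the shell command python3 -m pendant 'ROWS' [OPENING] [FORCE]. ROWS is a JSON object of lists of equal length, an entry for each row: "offset": the shift along the tool's x, y, z scaled (see below), a list of three; "turn": the turn, a rotation vector about the tool's x, y, z scaled (see below), a list of three. A call has 1 to 12 rows; each row is the pose to reach, as a shift and turn from the pose measured when the call began, along the tool's axes at that moment; what a row does not reach only later rows make up. The controller multiplies each number of a shift by 200 mm and each number of a turn by 45 degrees. A row lasts 1/8 s, in which the tool goes at most 62.5 mm and 10.7 degrees, less where a joint would pass 70% of its speed; a pose out of reach is approached as far as the arm can. A call with a number of a shift or a turn outside -1 to 1 is refused whole. A call with a gripper value outside its range is refused whole. OPENING is the opening in per cent of the stroke, from 0 (shut) to 100 (fully open), set as the call begins (- or left out, the last holds). The fingers move at their own pace and stop on an object; FORCE is the grip in N (left out, the last holds). Time passes only in rows, so rows that repeat a pose let the fingers close. It gives the time, the measured TCP pose, the force and the opening at its end, in the units of the state.
- manip.get_obs(): the state, without advancing time (a new reading comes with each control period).
- manip.camera(name): name is "side" or "top"; returns (picture, depth): 480x640x3 uint8, red, green, blue; 480x640 float32, m along the optical axis (not along the pixel's ray), 0 where there is no reading.
- manip.camera_model(name): a dict with "intrinsics" (3x3 intrinsics, pixels), "R" (3x3) and "t" (3): a world point X has camera coordinates R X + t. Camera axes: x right, y down, z forward; pixel columns grow to the right and rows downward; lengths in m; the calibration is good to about 2 mm. A picture is of the moment at which its call begins. camera_model takes no time and is no camera call.
- manip.hand_in(): hands the job in, once; it reports no verdict.
The state is a dict: "clock": time; "joint_pos": joint angles; "joint_velocities": joint speeds; "tau": joint torques, N m; "position": TCP position; "ee_rot": TCP orientation; "ft_force": force on the tool from outside, world axes, zero at the start; "torque": the same for the moment, N m; "grip_width": opening from 0.0 (shut) to 1.0 (fully open).
Only numpy, scipy, OpenCV 4.12 (cv2) and the standard library are available. Lean on these libraries where they do the work, as an engineer would, in place of code of your own. Each camera call takes 0.05 s, during which the arm holds its last target. There are 200 camera calls.

## Task

Press the yellow release tab on the control box down with a fingertip until the battery lid springs up, then push the lid all the way back to its stop so that it stays open by itself, and come away. Only press and push, without forcing the tab or lid: pick nothing up, and leave the spare cells, tape, pipe fittings and jar where they stand.

Things in the scene. Friction and masses are not known exactly. Their poses are not given: they have to be found in the camera images.
- control_box: White box of a sensor tap, 150 (x) x 130 mm (y), top 76 mm above the bench, screwed to a pale board 250 x 360 x 12 mm; all fixed to the bench. Origin on the bench under the board's centre, z up; -x is the front, with the yellow tab, +x the back, with two brass stubs. Yaw within 0.4 rad of the robot's. The front 90 mm of its top is the battery compartment, the back 60 mm a closed top.
- tab_pad (a point): Top centre of the yellow tab's press pad (sticks out 32 mm, 36 mm wide, 5 mm thick), 65 mm above the bench, 93 mm in front (-x) of the box's origin, on its centre line; moves with the tab. Behind the pad the tab rises as a hook (30 mm wide, top 90 mm above the bench, front face 16 mm behind this point) that holds the lid's front edge.
- release_tab (a joint): Turn of the yellow tab in rad: 0 at rest, 0.26 at its stop, pad about 8 mm lower. Press straight down on the pad: about 1.3 N starts it, about 4 N takes it to the stop. The lid is let go at about 0.13 to 0.16; the tab springs back when let go.
- battery_lid (a joint): Lid angle in rad: 0 shut and latched (cannot be pulled open), about 0.95 after springing up by itself (within a second), 1.57 upright, 1.92 at its stop, fully open. Between 0.95 and upright it falls back to 0.95 when let go; a little past upright its own weight takes it to the stop. Pushing takes under 2 N.
- lid_edge (a point): Middle of the lid's front edge (moves with the lid), half way through its thickness. The lid is a grey plate with a blue panel, 85 mm from hinge to front edge, 122 mm wide, 6 mm thick, 70 g. Sprung up, this edge is about 69 mm above the hinge and 49 mm in front of it; a push towards the back on the edge or the underside swings it on.
- lid_hinge (a point): Middle of the lid's hinge line, 20 mm behind (+x of) the box's origin and 81 mm above the bench; the hinge runs along the box's y axis. The open lid leans over the back of the box, about 80 mm above this line and 29 mm behind it.
- cell_a: Loose fresh cell standing on the board beside the box, black with a copper band, 33 mm diameter, 61 mm high; origin under its centre. To be left alone, as all the following.
- cell_b: Second such cell, beside the box.
- seal_tape: Loose white spool of tape, ring of 54 mm diameter, 14 mm high, lying on the board beside the box; origin under its centre.
- valve: Loose brass valve with a red bar handle, about 64 mm long, 49 mm high, on the board beside the box; origin under its centre.
- elbow: Loose white plastic pipe elbow, legs 60 mm, 48 mm high, on the bench; origin under its corner.
- compound_jar: Loose jar with a blue label, 72 mm diameter, 85 mm high, on the bench; origin under its centre.

How it is judged:
By the outcome, as a careful person would: the job done as asked, in the order asked, and still so for the second after the job is handed in, with the robot touching nothing.
It also fails if it takes over 38 s, if anything falls off the work surface, if the arm or the gripper's body presses on something with over 40 N, if the wrist force passes 120 N, or if a joint passes its speed limit or range.

## Working session

There is one attempt and no reset: what is moved stays moved. The work goes in short steps, Python scripts to look and compute and a shell command to move; the robot and the scene stay as the last step left them, time stands still between calls to the robot, and variables do not carry over. Pictures are saved under pics/ and viewed, about 8 in all and at most 12, crops included, and the job is handed in when it is done.

```bash
mkdir -p pics; ls; cat > h.py <<'E'
import numpy as np, cv2
from workcell import manip
def snap(n,f):
    im,d=manip.camera(n); cv2.imwrite('pics/'+f,cv2.cvtColor(im,cv2.COLOR_RGB2BGR)); np.savez('pics/'+f+'.npz',im=im,d=d); return im,d
def world(n,d,mask):
    m=manip.camera_model(n); K,R,t=[np.array(m[k]) for k in("intrinsics","R","t")]
    v,u=np.nonzero(mask&(d>0)); z=d[v,u]
    c=np.linalg.inv(K)@np.stack([u,v,np.ones_like(u)])*z
    return (R.T@(c-t.reshape(3,1))).T,u,v
E
python3 - <<'E'
from h import *
o=manip.get_obs(); print({k:np.round(o[k],3) for k in('clock','position','ee_rot','ft_force','grip_width')})
for n in('top','side'):
    im,d=snap(n,n+'0.png'); h=cv2.cvtColor(im,cv2.COLOR_RGB2HSV)
    m=(h[...,0]>20)&(h[...,0]<34)&(h[...,1]>150)&(h[...,2]>120)
    p,u,v=world(n,d,m); print(n,len(p),manip.camera_model(n)['t'])
    if len(p):
        print('yellow',np.median(p,0),p.min(0),p.max(0),np.median(u),np.median(v))
        q=p[(p[:,2]>.06)&(p[:,2]<.069)]; print('pad z',len(q),q.mean(0) if len(q) else 0)
        q=p[(p[:,2]>.086)]; print('hook z',len(q),q.mean(0) if len(q) else 0)
E
```

```text
pics
{'clock': np.float64(0.0), 'position': array([0.161, 0.603, 0.231]), 'ee_rot': array([ 0.561,  0.43 , -0.431, -0.56 ]), 'ft_force': array([ 0.325, -0.848,  0.406]), 'grip_width': np.float64(1.001)}
top 299 [-0.02441476  0.62884135  1.0869364 ]
yellow [0.5123827  0.15739063 0.06546392] [0.48800849 0.13745916 0.05876124] [0.53837969 0.18194307 0.09266223] 244.0 301.0
pad z 200 [0.50532155 0.16056116 0.06423224]
hook z 85 [0.52710605 0.15230973 0.0888707 ]
side 365 [0.44835623 0.3757192  1.09642044]
yellow [0.51583935 0.15831028 0.06660802] [0.4865917  0.13617968 0.01421823] [0.55904143 0.18121852 0.09394092] 299.0 321.0
pad z 228 [0.50704672 0.16090539 0.06522454]
hook z 95 [0.52666076 0.15352489 0.08968603]
```

View pics/top0.png

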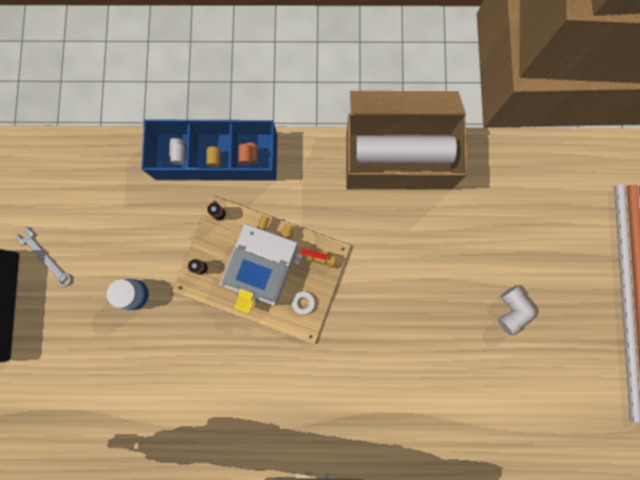

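View pics/side0.png

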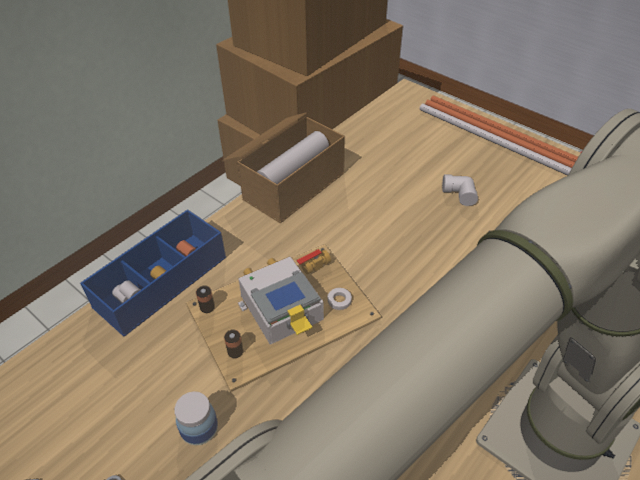

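The top view shows the box at about (260,265), yawed clockwise, with the yellow tab at (244,301). The jar is at (127,294), the cells at (216,211) and (197,267), the tape at (303,303), and the valve at (318,255). The side view agrees, and both put the pad at about (0.506, 0.161, 0.065). Next I'll get the yaw.

```bash
cat >> h.py <<'E'
from scipy.spatial.transform import Rotation as Rn
import json,os
def box():
    b=json.load(open('box.json')); return np.array(b['o']),b['yaw']
def b2w(p):
    o,y=box(); return Rn.from_euler('z',y).apply(p)+np.r_[o,0]
def w2b(p):
    o,y=box(); return Rn.from_euler('z',-y).apply(p-np.r_[o,0])
def plan(pb,tilt=0,sgn=1):
    """target TCP in box frame, lean tilt (body towards -x), tool y along sgn*box x"""
    o=manip.get_obs(); R0=Rn.from_quat(o['ee_rot']); y=box()[1]
    Z=np.array([np.sin(tilt),0,-np.cos(tilt)]); Y=sgn*np.array([np.cos(tilt),0,np.sin(tilt)])
    R=Rn.from_euler('z',y)*Rn.from_matrix(np.stack([np.cross(Y,Z),Y,Z],1))
    off=R0.inv().apply(b2w(np.array(pb))-o['position'])/.2; tr=(R0.inv()*R).as_rotvec()/(np.pi/4)
    print('target',np.round(b2w(np.array(pb)),3),'offset',np.round(off,3),'turn',np.round(tr,3))
def state():
    o=manip.get_obs(); print('t',round(float(o['clock']),2),'box tcp',np.round(w2b(np.array(o['position'])),4),'F',np.round(o['ft_force'],2),'q',np.round(o['joint_pos'],2),'g',o['grip_width'])
E
python3 - <<'E'
from h import *
yaws=[]
for n in('top','side'):
    z=np.load('pics/%s0.png.npz'%n); im,d=z['im'],z['d']; h=cv2.cvtColor(im,cv2.COLOR_RGB2HSV)
    p,u,v=world(n,d,np.ones(d.shape,bool))
    near=(np.hypot(p[:,0]-.59,p[:,1]-.13)<.12)
    top=near&(p[:,2]>.073)&(p[:,2]<.088)
    hs=h[v,u]; blue=top&(hs[:,0]>100)&(hs[:,0]<130)&(hs[:,1]>120)
    for nm,m in(('boxtop',top),('blue',blue)):
        r=cv2.minAreaRect(p[m][:,:2].astype(np.float32)*1000); print(n,nm,m.sum(),r,p[m].mean(0))
E
```

```text
top boxtop 3386 ((593.3945922851562, 128.5381317138672), (130.24212646484375, 156.52906799316406), 70.05146789550781) [0.59488861 0.12676804 0.08060794]
top blue 624 ((571.6212158203125, 136.83302307128906), (67.66957092285156, 47.415077209472656), 70.17443084716797) [0.57161408 0.1365561  0.08406654]
side boxtop 3013 ((593.1052856445312, 128.69223022460938), (131.84327697753906, 160.0846710205078), 70.12271118164062) [0.59432354 0.13185376 0.08147011]
side blue 399 ((572.2609252929688, 137.4247283935547), (67.67366790771484, 47.502655029296875), 70.0203628540039) [0.57189243 0.13692699 0.08511075]
```

```bash
echo '{"o":[0.5945,0.1284],"yaw":-0.349}' > box.json
python3 - <<'E'
from h import *
state(); R=Rn.from_quat(manip.get_obs()['ee_rot']).as_matrix(); print(R.round(2))
for s in(1,-1): plan([-.098,0,.20],.25,s)
E
```

```text
t 0.1 box tcp [-0.5698  0.2983  0.2306] F [-0.24 -0.39  0.27] q [-1.33  0.33 -0.06  1.46  0.02  1.35 -0.09] g 0.996157723038211
[[ 0.26 -0.   -0.97]
 [ 0.97 -0.    0.26]
 [-0.   -1.   -0.  ]]
target [0.502 0.162 0.2  ] offset [-1.693  0.155 -2.218] turn [-2.316  0.081  0.101]
target [0.502 0.162 0.2  ] offset [-1.693  0.155 -2.218] turn [-0.108 -3.088 -2.399]
```

The reading shows that this tool's y axis is the approach direction ("along the fingers"), so I need to fix the planner.

```bash
python3 - <<'E'
s=open('h.py').read()
a=s.index("    Z=np.array"); b=s.index("    R=Rn.from_euler('z',y)*")
s=s[:a]+"    Y=np.array([np.sin(tilt),0,-np.cos(tilt)]); Z=-np.array([np.cos(tilt),0,np.sin(tilt)])\n"+s[b:]
s=s.replace("np.cross(Y,Z),Y,Z],1","np.cross(Y,Z),Y,Z],1")
open('h.py','w').write(s)
E
python3 -c "
from h import *
plan([-.098,0,.20],.25); plan([-.098,0,.20],0)"
```

```text
target [0.502 0.162 0.2  ] offset [-1.693  0.155 -2.218] turn [-0.318  0.112  0.012]
target [0.502 0.162 0.2  ] offset [-1.693  0.155 -2.218] turn [ 0.     0.112 -0.002]
```

```bash
python3 -m pendant '{"offset":[[-0.15,0,-0.2],[-0.3,0,-0.4],[-0.45,0,-0.6],[-0.6,0,-0.75],[-0.73,0,-0.9],[-0.8,0,-1],[-0.8,0,-1]],"turn":[[0,0,0],[0,0,0],[0,0,0],[0,0,0],[0,0,0],[0,0,0],[0,0,0]]}' 0 20
python3 -c "
from h import *
state();plan([-.098,0,.20],.25)"
```

```text
clock: 0.98
position: [0.3144, 0.3958, 0.2307]
ee_rot: [0.562, 0.429, -0.43, -0.561]
ft_force: [-0.2, 0.0, 0.2]
grip_width: -0.002
t 0.97 box tcp [-0.3547  0.1555  0.2307] F [-0.17  0.01  0.21] q [-1.06  0.07  0.07  1.78 -0.    1.3   0.32] g -0.0017681638045907294
target [0.502 0.162 0.2  ] offset [-0.883  0.155 -1.213] turn [-0.318  0.108  0.011]
```

```bash
python3 -m pendant '{"offset":[[-0.15,0,-0.2],[-0.3,0,-0.4],[-0.45,0,-0.6],[-0.6,0,-0.75],[-0.73,0,-0.9],[-0.8,0,-1],[-0.8,0,-1]],"turn":[[-0.05,0.02,0],[-0.1,0.04,0],[-0.15,0.06,0],[-0.2,0.08,0],[-0.25,0.1,0],[-0.3,0.11,0.01],[-0.32,0.11,0.01]]}'
python3 -c "
from h import *
state();plan([-.098,0,.12],.25);snap('side','side1.png')"
```

```text
clock: 1.85
position: [0.4661, 0.1884, 0.231]
ee_rot: [0.648, 0.453, -0.35, -0.502]
ft_force: [0.2, 0.7, 0.2]
grip_width: 0.0
t 1.85 box tcp [-0.1412  0.0125  0.231 ] F [0.22 0.68 0.2 ] q [-0.87 -0.08  0.24  1.94  0.25  1.14  0.5 ] g 0.00043166635261581744
target [0.502 0.162 0.12 ] offset [-0.062  0.591 -0.07 ] turn [ 0.003 -0.004  0.001]
```

View pics/side1.png

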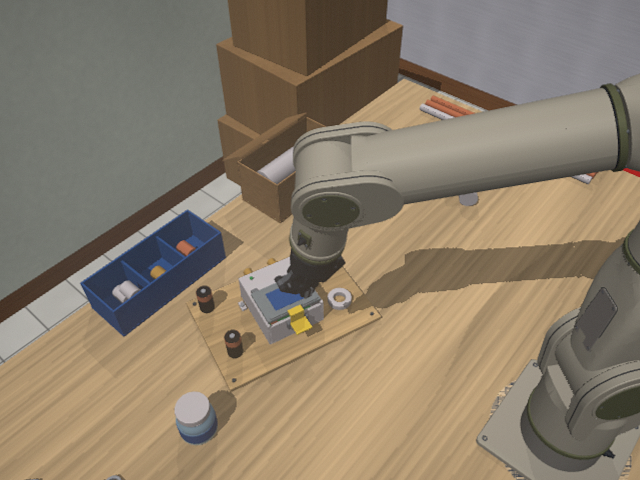

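The side view shows the gripper shut above the box, with its tip at about (285,285) and clear of everything. The tab at (300,320) and the cells haven't moved. Next I'll come down to just above the pad.

```bash
python3 -m pendant '{"offset":[[-0.02,0.12,-0.02],[-0.04,0.25,-0.04],[-0.06,0.4,-0.06],[-0.06,0.52,-0.07],[-0.06,0.58,-0.07],[-0.06,0.59,-0.07],[-0.06,0.59,-0.07]],"turn":[[0,0,0],[0,0,0],[0,0,0],[0,0,0],[0,0,0],[0,0,0],[0,0,0]]}'
python3 -c "
from h import *
state();plan([-.097,0,.078],.25);plan([-.097,0,.058],.25);im,d=snap('side','side2.png')
cv2.imwrite('pics/side2c.png',cv2.resize(cv2.cvtColor(im[220:380,180:400],cv2.COLOR_RGB2BGR),None,fx=3,fy=3,interpolation=2))"
```

```text
clock: 2.78
position: [0.5018, 0.1646, 0.1207]
ee_rot: [0.647, 0.454, -0.35, -0.502]
ft_force: [-0.5, 0.0, -0.4]
grip_width: -0.002
t 2.77 box tcp [-0.0995  0.0023  0.1207] F [-0.5   0.02 -0.36] q [-0.82  0.08  0.3   2.03  0.22  0.87  0.57] g -0.0020134284190133204
target [0.503 0.162 0.078] offset [-0.012  0.21   0.041] turn [ 0.004 -0.001  0.003]
target [0.503 0.162 0.058] offset [-0.012  0.307  0.066] turn [ 0.004 -0.001  0.003]
```

View pics/side2c.png

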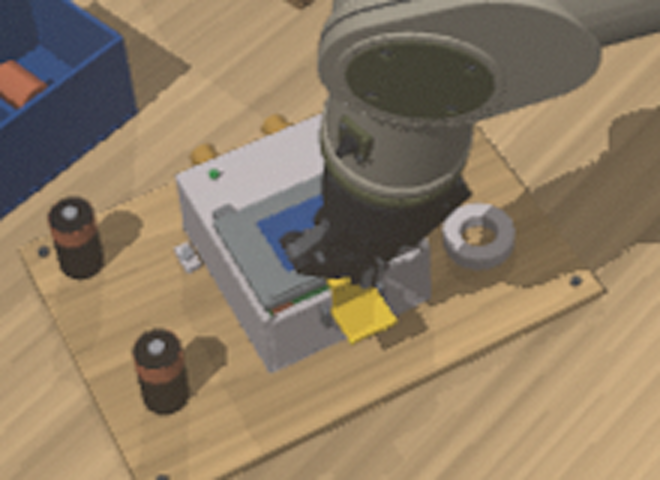

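The crop shows the gripper over the tab, with the pad visible at about (362,315). I'll check where the TCP and the tool axis project before pressing.

```bash
python3 - <<'E'
from h import *
o=manip.get_obs();R=Rn.from_quat(o['ee_rot']).as_matrix();p=np.array(o['position'])
m=manip.camera_model('side');K,Rc,t=[np.array(m[k]) for k in("intrinsics","R","t")]
print('cam',-Rc.T@t,'approach box',Rn.from_euler('z',.349).apply(R[:,1]).round(3))
for nm,X in(('tcp',p),('73 back',p-.073*R[:,1]),('pad',b2w([-.093,0,.065]))):
    c=K@(Rc@X+t.ravel()); uv=c[:2]/c[2]; print(nm,uv.round(1),'crop',((uv-[180,220])*3).round(0))
# body points in box frame
im,d=manip.camera('side'); w,u,v=world('side',d,np.ones(d.shape,bool)); b=w2b(w)
for lo in np.arange(.10,.24,.02):
    s=(b[:,2]>lo)&(b[:,2]<lo+.02)&(abs(b[:,1])<.1)&(b[:,0]>-.25)&(b[:,0]<.1); 
    if s.any(): print(round(lo,2),s.sum(),'x',b[s,0].min().round(3),b[s,0].max().round(3),'y',b[s,1].min().round(3),b[s,1].max().round(3))
E
```

```text
cam [0.02263645 0.65625379 1.05505666] approach box [ 0.251  0.002 -0.968]
tcp [300.6 310.9] crop [362. 273.]
73 back [304.1 295.2] crop [372. 226.]
pad [300.9 324.4] crop [363. 313.]
0.12 42 x -0.116 -0.102 y -0.013 0.015
0.14 37 x -0.122 -0.109 y -0.012 0.016
0.16 138 x -0.131 -0.105 y -0.04 0.041
0.18 123 x -0.137 -0.117 y -0.059 0.055
0.2 258 x -0.145 -0.11 y -0.061 0.063
0.22 86 x -0.168 -0.118 y 0.004 0.049
```

```bash
python3 -m pendant '{"offset":[[0,0.08,0.01],[-0.01,0.16,0.02],[-0.01,0.21,0.03],[-0.01,0.21,0.03],[-0.01,0.21,0.03]],"turn":[[0,0,0],[0,0,0],[0,0,0],[0,0,0],[0,0,0]]}'
python3 -c "
from h import *
state();plan([-.095,0,.066],.25);plan([-.095,0,.060],.25)"
```

```text
clock: 3.5
position: [0.5059, 0.1613, 0.0791]
ee_rot: [0.647, 0.454, -0.35, -0.502]
ft_force: [-0.6, -0.1, 0.4]
grip_width: -0.002
t 3.5 box tcp [-0.0945  0.0006  0.0791] F [-0.6  -0.12  0.39] q [-0.8   0.15  0.31  2.07  0.21  0.77  0.58] g -0.0019196000156820278
target [0.505 0.161 0.066] offset [-0.003  0.063  0.019] turn [ 0.005 -0.002  0.004]
target [0.505 0.161 0.06 ] offset [-0.003  0.092  0.027] turn [ 0.005 -0.002  0.004]
```

```bash
python3 -m pendant '{"offset":[[0,0.02,0.006],[0,0.04,0.012],[0,0.06,0.018],[0,0.07,0.02],[0,0.078,0.023],[0,0.078,0.023]],"turn":[[0,0,0],[0,0,0],[0,0,0],[0,0,0],[0,0,0],[0,0,0]]}'
python3 -c "
from h import *
state();plan([-.095,0,.061],.25);plan([-.095,0,.059],.25)"
```

```text
clock: 4.25
position: [0.5054, 0.1616, 0.0628]
ee_rot: [0.647, 0.454, -0.35, -0.502]
ft_force: [-0.5, -0.1, 1.9]
grip_width: -0.003
t 4.25 box tcp [-0.0951  0.0007  0.0628] F [-0.46 -0.05  1.88] q [-0.8   0.18  0.31  2.08  0.2   0.73  0.57] g -0.0026837303123601417
target [0.505 0.161 0.061] offset [-0.003  0.009  0.002] turn [ 0.005 -0.002  0.004]
target [0.505 0.161 0.059] offset [-0.004  0.018  0.004] turn [ 0.005 -0.002  0.004]
```

Contact is made at 1.9 N. I'll press down in 2 mm steps.

```bash
python3 -m pendant '{"offset":[[0,0.005,0.001],[0,0.01,0.0025],[0,0.015,0.004],[0,0.02,0.005],[0,0.02,0.005]],"turn":[[0,0,0],[0,0,0],[0,0,0],[0,0,0],[0,0,0]]}'
cat >> h.py <<'E'
def lid(n='top'):
    im,d=manip.camera(n); h=cv2.cvtColor(im,cv2.COLOR_RGB2HSV); w,u,v=world(n,d,np.ones(d.shape,bool)); b=w2b(w); hs=h[v,u]
    s=(abs(b[:,1])<.065)&(b[:,0]>-.09)&(b[:,0]<.1)&(b[:,2]>.07)&(b[:,2]<.19)&(hs[:,0]>100)&(hs[:,0]<130)&(hs[:,1]>120)
    if s.sum()>5:
        q=b[s]-[.02,0,.081]; print(n,'blue',s.sum(),'mean',b[s].mean(0).round(3),'angle',np.arctan2(q[:,2].mean(),-q[:,0].mean()).round(3))
    return im,d
E
python3 -c "
from h import *
state();lid('top');lid('side')"
```

```text
clock: 4.88
position: [0.5053, 0.1616, 0.0585]
ee_rot: [0.647, 0.454, -0.35, -0.502]
ft_force: [-3.1, 1.2, 2.6]
grip_width: 0.002
t 4.88 box tcp [-0.0951  0.0007  0.0585] F [-3.12  1.18  2.62] q [-0.8   0.18  0.31  2.08  0.2   0.73  0.57] g 0.0018123283013303767
top blue 425 mean [-0.008  0.     0.115] angle 0.879
```

The lid has let go, at about 0.8–0.88 so far. The −3 N sideways is probably the hook touching the finger, so I'll back off forward and up.

```bash
python3 -m pendant '{"offset":[[0,-0.012,0.012],[0,-0.024,0.02],[0,-0.076,0.057],[0,-0.15,0.1],[0,-0.24,0.14],[0,-0.36,0.14],[0,-0.44,0.14],[0,-0.44,0.14]],"turn":[[0,0,0],[0,0,0],[0,0,0],[0,0,0],[0,0,0],[0,0,0],[0,0,0],[0,0,0]]}'
python3 -c "
from h import *
state();im,d=lid('top');im2,d=lid('side');plan([-.075,0,.125],0)
c=lambda i,a,b:cv2.resize(cv2.cvtColor(i[a:a+160,b:b+200],cv2.COLOR_RGB2BGR),None,fx=2,fy=2,interpolation=2)
cv2.imwrite('pics/up.png',np.hstack([c(im,190,160),c(im2,220,190)]))"
```

```text
clock: 5.98
position: [0.459, 0.1789, 0.138]
ee_rot: [0.647, 0.455, -0.349, -0.502]
ft_force: [0.6, -0.3, 0.1]
grip_width: -0.001
t 5.97 box tcp [-0.1446  0.0011  0.138 ] F [ 0.62 -0.3   0.13] q [-0.88 -0.02  0.27  2.09  0.26  0.93  0.47] g -0.0014270506894048848
top blue 368 mean [-0.005 -0.     0.117] angle 0.971
target [0.524 0.154 0.125] offset [-0.002  0.143 -0.323] turn [ 0.322 -0.001  0.004]
```

View pics/up.png

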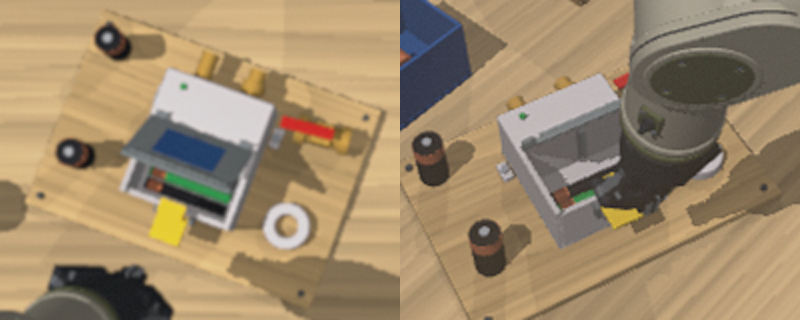

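The lid stands sprung up, with its blue panel at (190,150) in the left half of the picture. The tab has sprung back to (170,222), and the cells, tape and valve haven't moved. Next I'll go upright in front of the lid.

```bash
python3 -m pendant '{"offset":[[0,0.02,-0.05],[0,0.04,-0.11],[0,0.06,-0.17],[0,0.09,-0.24],[0,0.12,-0.31],[0,0.12,-0.32],[0,0.12,-0.32]],"turn":[[0.08,0,0],[0.16,0,0],[0.24,0,0],[0.32,0,0],[0.32,0,0],[0.32,0,0],[0.32,0,0]]}'
python3 -c "
from h import *
state();plan([-.04,0,.13],0);plan([.012,0,.13],0);plan([.022,0,.13],0)"
```

```text
clock: 6.95
position: [0.5219, 0.1553, 0.129]
ee_rot: [0.579, 0.407, -0.405, -0.579]
ft_force: [-0.4, -0.3, 0.4]
grip_width: 0.003
t 6.95 box tcp [-0.0775  0.0004  0.129 ] F [-0.41 -0.31  0.43] q [-0.71  0.24  0.38  1.82 -0.1   1.09  0.93] g 0.002671881229293973
target [0.557 0.142 0.13 ] offset [-0.002 -0.005 -0.187] turn [0.002 0.    0.003]
target [0.606 0.124 0.13 ] offset [-0.002 -0.004 -0.447] turn [0.002 0.    0.003]
target [0.615 0.121 0.13 ] offset [-0.002 -0.004 -0.497] turn [0.002 0.    0.003]
```

```bash
python3 -m pendant '{"offset":[[0,0,-0.05],[0,0,-0.1],[0,0,-0.14],[0,0,-0.17],[0,0,-0.2],[0,0,-0.23],[0,0,-0.26],[0,0,-0.29],[0,0,-0.32],[0,0,-0.34],[0,0,-0.36],[0,0,-0.36]],"turn":[[0,0,0],[0,0,0],[0,0,0],[0,0,0],[0,0,0],[0,0,0],[0,0,0],[0,0,0],[0,0,0],[0,0,0],[0,0,0],[0,0,0]]}'
python3 -c "
from h import *
state();plan([.012,0,.13],0);plan([.022,0,.13],0)"
```

```text
clock: 8.45
position: [0.5897, 0.1305, 0.1291]
ee_rot: [0.579, 0.407, -0.404, -0.579]
ft_force: [0.9, -0.4, -0.4]
grip_width: -0.003
t 8.45 box tcp [-0.0052  0.0003  0.1291] F [ 0.94 -0.43 -0.41] q [-0.62  0.37  0.4   1.67 -0.16  1.13  1.05] g -0.003057059457161867
target [0.606 0.124 0.13 ] offset [-0.002 -0.004 -0.086] turn [ 0.003 -0.     0.003]
target [0.615 0.121 0.13 ] offset [-0.002 -0.004 -0.136] turn [ 0.003 -0.     0.003]
```

```bash
python3 -m pendant '{"offset":[[0,0,-0.02],[0,0,-0.04],[0,0,-0.06],[0,0,-0.08],[0,0,-0.1],[0,0,-0.115],[0,0,-0.125],[0,0,-0.125],[0,0,-0.125]],"turn":[[0,0,0],[0,0,0],[0,0,0],[0,0,0],[0,0,0],[0,0,0],[0,0,0],[0,0,0],[0,0,0]]}'
python3 -c "
from h import *
state();im,d=lid('top');im2,d2=lid('side');
c=lambda i,a,b:cv2.resize(cv2.cvtColor(i[a:a+160,b:b+200],cv2.COLOR_RGB2BGR),None,fx=2,fy=2,interpolation=2)
cv2.imwrite('pics/push.png',np.hstack([c(im,190,160),c(im2,220,190)]))"
```

```text
clock: 9.57
position: [0.6131, 0.122, 0.1291]
ee_rot: [0.579, 0.407, -0.405, -0.579]
ft_force: [0.8, -0.2, 1.0]
grip_width: 0.002
t 9.57 box tcp [0.0197 0.0003 0.1291] F [ 0.84 -0.19  1.03] q [-0.59  0.42  0.41  1.61 -0.18  1.15  1.08] g 0.0022640880584268255
```

View pics/push.png

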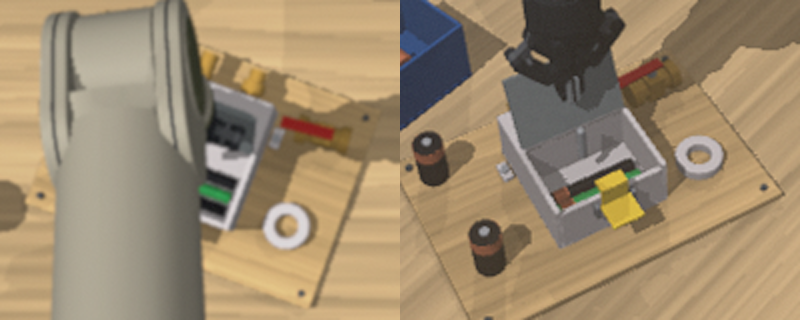

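In the side half the lid stands leaning back at (565,100), past upright, with the finger in front of it. I'll come away forward, then up.

```bash
python3 -m pendant '{"offset":[[0,0,0.05],[0,0,0.12],[0,0,0.25],[0,0,0.4],[0,-0.1,0.55],[0,-0.25,0.7],[0,-0.4,0.85],[0,-0.5,0.95],[0,-0.5,1],[0,-0.5,1],[0,-0.5,1]],"turn":[[0,0,0],[0,0,0],[0,0,0],[0,0,0],[0,0,0],[0,0,0],[0,0,0],[0,0,0],[0,0,0],[0,0,0],[0,0,0]]}'
python3 -c "
from h import *
state();im,d=manip.camera('top');im2,d2=manip.camera('side')
for n,i,dd in(('top',im,d),('side',im2,d2)):
    w,u,v=world(n,dd,np.ones(dd.shape,bool)); b=w2b(w); s=(abs(b[:,1])<.05)&(b[:,0]>0)&(b[:,0]<.09)&(b[:,2]>.1)&(b[:,2]<.18)
    if s.sum()<10: print(n,s.sum()); continue
    q=b[s]; print(n,s.sum(),'x',q[:,0].min(),q[:,0].max(),'ztop',q[:,2].max(),'topedge x',q[q[:,2]>q[:,2].max()-.006,0].mean())
    f=np.polyfit(q[:,2],q[:,0],1); print('angle',np.pi/2+np.arctan(f[0]))
c=lambda i,a,b:cv2.resize(cv2.cvtColor(i[a:a+160,b:b+200],cv2.COLOR_RGB2BGR),None,fx=2,fy=2,interpolation=2)
cv2.imwrite('pics/end.png',np.hstack([c(im,190,160),c(im2,220,190)]))"
```

```text
clock: 11.05
position: [0.425, 0.1897, 0.2278]
ee_rot: [0.579, 0.406, -0.405, -0.579]
ft_force: [-0.0, 0.2, -1.1]
grip_width: -0.001
t 11.05 box tcp [-0.1803 -0.0004  0.2278] F [-0.05  0.19 -1.14] q [-0.84 -0.04  0.32  1.89  0.01  1.29  0.69] g -0.001466180663539747
top 734 x 0.020870333789270265 0.05164167523049855 ztop 0.16477325850572277 topedge x 0.045776818097233885
angle 1.9646968566604717
side 1313 x 0.01823584333090878 0.0514385648287004 ztop 0.16465629252613845 topedge x 0.045011353408367795
angle 1.9239439845855093
```

View pics/end.png

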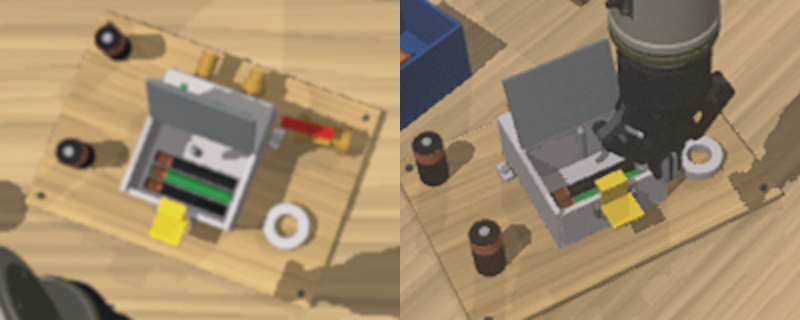

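The lid is at its stop, about 1.92–1.96 rad in the two views. The arm is clear, and the cells, tape and valve are where they were.

```bash
python3 -c "
from workcell import manip
print(manip.hand_in())"
```

```text
the job is handed in; nothing more can be done
None
```

The battery lid is open at its stop and staying there by itself, and the job was handed in at about 11 s of the 38 s allowed.

- **Tab:** I pressed the yellow tab down with the shut fingertips. The highest reading was about 4 N in total: 2.6 N downward, plus about 3 N sideways at the end of the press, probably the hook touching the finger. The lid sprang up and the tab returned to rest.
- **Lid:** I pushed the lid's front edge back past upright with a reading of about 1 N, then drew the arm forward and up.
- **Last checks:** After I came away, the two cameras put the lid at 1.96 rad (top) and 1.92 rad (side), against a stop of 1.92. The small difference looks like noise in the depth reading. The gripper was about 0.2 m clear of the lid and touching nothing.
- **Other things:** The cells, tape and valve looked unmoved in the last pictures. The jar and the elbow were outside those crops, so I didn't check them again. The arm worked away from the elbow and stayed well above the jar.

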